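# Roll a shaft blank into the V-block and set it against the stop

### The job

Roll the round aluminium shaft blank along the pit bench by gently pushing its side, up the lead-in ramp and over the crest so that it drops into the V-block; then push it gently on its free end along the groove until its other end touches the end stop. Work with the fingertips or the outside of the fingers only: do not pinch or lift the shaft, and leave the wheel, the oil bottle and the screwdriver alone. When done, the shaft lies still in the groove against the stop and the robot is clear of it.

Things in the scene. Friction and masses are not known exactly. Their poses are not given: they have to be found in the camera images.
- shaft_center (a point): Centre of the loose shaft blank: plain solid polished aluminium cylinder (friction about 0.35), 32 mm diameter, 150 mm long, 0.23 to 0.43 kg, lying on its side on the bench (this point 16 mm up), x axis along it. It rolls freely, and runs back down the ramp if let go there. Dark lines are only marks. Seated in the groove, this point is over the groove's line, 25.6 mm above the bench.
- shaft: The same shaft; origin at its centre, x along it, y and z turn as it rolls. At the start it lies on the ramp's side (+y) of the V-block, parallel to the groove within 10 degrees, 140 to 240 mm from it, its +x end face 20 to 35 mm short of the stop's face measured along the groove. Push it at mid-height or lower: pushed above its middle, it binds.
- vblock: Steel V-block with aluminium ramp, fixed; origin on the bench under the groove's line. Groove: 90 degree V along x, x = -90 to +45 mm, bottom line at y = 0, 3 mm up. Its +y flank rises to a crest at y = +15 mm, 18 mm up; from there a ramp falls to the bench at y = +90 mm. Its -y flank rises to 30 mm up at y = -27 mm, flat top to y = -42 mm. The shaft enters from +y.
- stop_face (a point): Middle of the end stop's face, 25.6 mm up, looking along the V-block's -x: steel plate across the groove's +x end, at x = +45 mm in the V-block's frame, 8 mm thick, 44 mm wide (y = -22 to +22 mm), 46 mm high. A shaft touching it has its centre at x = -30 mm in that frame, its free end 15 mm out beyond the block's open -x end.
- wheel: Bystander: small model-car wheel lying flat, black tyre 72 mm in diameter, 28 mm high (33 mm with the axle stub), beyond the V-block's high side; origin under its centre.
- oil: Bystander: small upright white oil bottle with a red cap, 36 mm in diameter, 85 mm high; origin under its centre.
- driver: Bystander: screwdriver about 150 mm long lying on the bench behind the shaft (farther from the V-block than the shaft is), along x, handle to -x and at most about 30 mm thick; origin under its middle.
Things that resemble listed ones, but are neither listed nor needed, are in the scene too. Of the things shaped like the vblock, the steel one is meant.

How it is judged:
By the outcome, as a careful person would: the job done as asked, in the order asked, and still so for the second after the job is handed in, with the robot touching nothing.
It also fails if it takes over 58 s, if anything falls off the work surface, if the arm or the gripper's body presses on something with over 40 N, if the wrist force passes 120 N, or if a joint passes its speed limit or range.

### The arm

A 6-joint arm with a two-finger parallel gripper is mounted at the origin on the work surface. World frame = base frame: x ahead of the robot, y to its left, z up, the work surface at z = 0. Lengths are in mm, angles in rad, forces in N, time in s.
With the tool pointing down it reaches from about 350 to 975 mm from the base axis. Payload 7.1 kg.
Tool frame: the origin (TCP) lies at the very end of the fingers, on their centre line; the grasp point (between the pads) lies 19 mm behind it; y points along the fingers, z is the direction in which the jaws open and shut, and the axes are right-handed (so a half turn about y gives the same grasp; the last joint's range is limited). The gripper opens to 88 mm and grips with 3 to 60 N. Pads are 20 mm wide; open, the fingers measure 115 mm over their backs; the gripper's body (75 mm by 178 mm) begins 61 mm behind the grasp point.
Start: joints at [1.189, 0.423, 1.63, -0, 1.089, -0.019], TCP at [221.776, 584.312, 222.675] pointing down, gripper open.
Joint ranges: [-3, 3], [-0.9, 2.11], [0.09, 2.58], [-1.31, 4.45], [0.11, 2.69], [-2.54, 2.54]. Speed limits (rad/s): [2.39, 2.39, 3.01, 3.14, 3.14, 3.14].

### API

Orientations are given as a rotation vector (axis times angle).
In Python, from workcell import ctrl gives the robot as it stands.
- The arm moves only by the shell command python3 -m jog 'ROWS'. ROWS is JSON, a list of rows, each a list of 3 entries, a list of its own where there are three numbers: the opening, from 0 (shut) to 1 (fully open), then the shift along the tool's x, y, z in cm, then the turn, a rotation vector about the tool's x, y, z in rad. In form: [[claw, [dx, dy, dz], [wx, wy, wz]], ...]. A call has 1 to 8 rows; each row is the pose to reach, as a shift and turn from the pose commanded when the call began, along the tool's axes at that moment; what a row does not reach only later rows make up. A row lasts 1/10 s, in which the tool goes at most 50 mm and 8.59 degrees, less where a joint would pass 70% of its speed; a pose out of reach is approached as far as the arm can. A call with a gripper value outside its range is refused whole. The fingers move at their own pace and stop on an object; the grip force is fixed at half the most. Time passes only in rows, so rows that repeat a pose let the fingers close. It gives the time, the measured TCP pose, the force and the opening at its end, in the units of the state.
- ctrl.get_obs(): the state, without advancing time (a new reading comes with each control period).
- ctrl.get_image(name): name is "scene" or "side" or "wrist"; returns a dict with "color" (420x560x3 uint8, red, green, blue), "z_map" (420x560 float32, mm along the optical axis (not along the pixel's ray), 0 where there is no reading), "fx", "fy", "cx", "cy" (pixels), "dist_coeffs" ([k1, k2, p1, p2, k3] as OpenCV has them; the pictures are not rectified), "pose" (4x4, takes a point from camera to world coordinates). Camera axes: x right, y down, z forward; pixel columns grow to the right and rows downward; lengths in mm; the calibration is good to about 2 mm. A picture is of the moment at which its call begins.
- ctrl.close_job(): hands the job in, once; it reports no verdict.
The state is a dict: "t": time; "qpos": joint angles; "qvel": joint speeds; "joint_torque": joint torques, N m; "ee_pos": TCP position; "orientation": TCP orientation; "ft_force": force on the tool from outside, world axes, zero at the start; "moment": the same for the moment, N m; "width": finger opening in mm.
Only numpy, scipy, OpenCV 4.12 (cv2) and the standard library are available. Lean on these libraries where they do the work, as an engineer would, in place of code of your own. Each camera call takes 0.05 s, during which the arm holds its last target.

## Working session

There is one attempt and no reset: what is moved stays moved. The work goes in short steps, Python scripts to look and compute and a shell command to move; the robot and the scene stay as the last step left them, time stands still between calls to the robot, and variables do not carry over. Pictures are saved under pics/ and viewed, and the job is handed in when it is done.

```bash
mkdir -p pics; ls
python3 - <<'E'
from workcell import ctrl
import cv2,numpy as np
o=ctrl.get_obs()
print({k:np.round(v,3) for k,v in o.items()})
for n in ["scene","side","wrist"]:
    im=ctrl.get_image(n)
    cv2.imwrite(f"pics/{n}0.png",im["color"][:,:,::-1])
    np.savez(f"pics/{n}0.npz",**{k:np.array(v) for k,v in im.items()})
    print(n,im["fx"],im["cx"],im["cy"],im["dist_coeffs"]);print(np.round(im["pose"],3))
E
```

```text
pics
{'t': np.float64(0.0), 'qpos': array([ 1.189,  0.424,  1.631,  0.   ,  1.089, -0.019]), 'qvel': array([-0.   , -0.001, -0.   ,  0.001,  0.001,  0.   ]), 'joint_torque': array([-1.0000e-03, -5.4462e+01, -2.7367e+01,  6.4000e-02,  2.3000e-02,
       -0.0000e+00]), 'ee_pos': array([221.58 , 583.832, 221.912]), 'orientation': array([-1.553,  0.285, -0.285]), 'ft_force': array([0.106, 1.03 , 0.383]), 'moment': array([-0.028,  0.011,  0.039]), 'width': np.float64(87.878)}
scene 544.6052347421104 281.31163591750396 209.51457979646318 [-0.18236792  0.          0.          0.          0.        ]
[[ 8.61000e-01  3.40000e-01 -3.78000e-01  1.10006e+03]
 [ 5.09000e-01 -5.60000e-01  6.54000e-01 -7.40864e+02]
 [ 1.10000e-02 -7.56000e-01 -6.55000e-01  8.59491e+02]
 [ 0.00000e+00  0.00000e+00  0.00000e+00  1.00000e+00]]
side 473.7034901370397 284.7536140939364 204.196340068262 [-0.1540497  0.         0.         0.         0.       ]
[[ 9.41000e-01 -1.79000e-01  2.88000e-01  2.81450e+02]
 [-3.39000e-01 -5.48000e-01  7.65000e-01 -9.24375e+02]
 [ 2.10000e-02 -8.17000e-01 -5.76000e-01  7.59673e+02]
 [ 0.00000e+00  0.00000e+00  0.00000e+00  1.00000e+00]]
wrist 308.81353636170127 282.53361757959675 208.14083309748355 [-0.06898558  0.          0.          0.          0.        ]
[[ 3.55000e-01  9.05000e-01  2.33000e-01  1.58569e+02]
 [ 9.35000e-01 -3.44000e-01 -9.00000e-02  6.07397e+02]
 [-2.00000e-03  2.50000e-01 -9.68000e-01  3.83026e+02]
 [ 0.00000e+00  0.00000e+00  0.00000e+00  1.00000e+00]]
```

View pics/scene0.png

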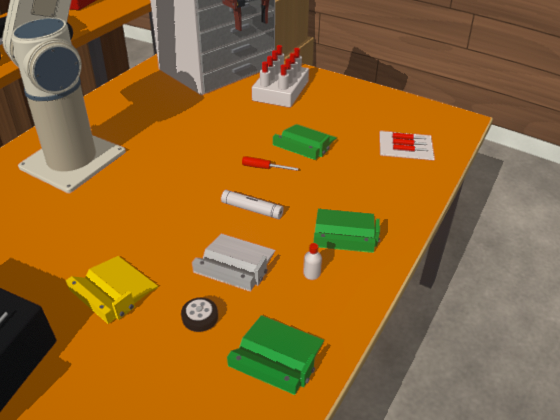

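View pics/side0.png

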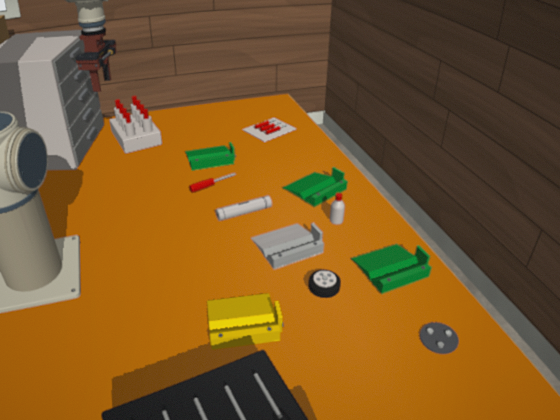

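View pics/wrist0.png

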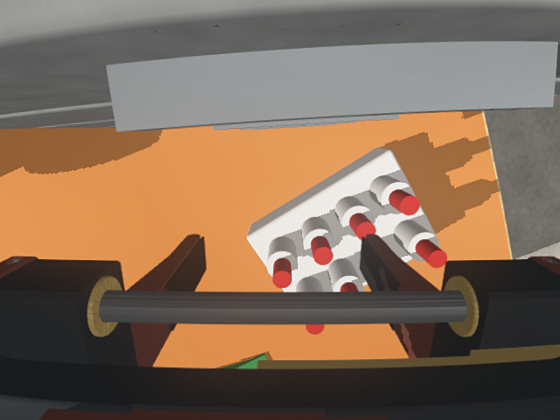

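The scene view shows the steel V-block around (235,262), with its stop at the right end. The shaft runs from (223,198) to (283,212), the screwdriver is at (270,165), the oil bottle at (313,262) and the wheel at (200,313). The side view agrees. Next I'll measure positions from depth.

```bash
cat > h.py <<'E'
import cv2,numpy as np
def cloud(im):
    z=im["z_map"]; H,W=z.shape
    K=np.array([[im["fx"],0,im["cx"]],[0,im["fy"],im["cy"]],[0,0,1.]],float)
    uv=np.stack(np.meshgrid(np.arange(W),np.arange(H)),-1).reshape(-1,1,2).astype(float)
    n=cv2.undistortPoints(uv,K,np.array(im["dist_coeffs"],float)).reshape(H,W,2)
    P=np.dstack([n[...,0]*z,n[...,1]*z,z])
    T=np.array(im["pose"]); return P@T[:3,:3].T+T[:3,3]
E
python3 - <<'E'
from h import *
from scipy.spatial.transform import Rotation as R
print(np.round(R.from_rotvec([-1.553,.285,-.285]).as_matrix(),3))
for n in ["scene","side"]:
    im=np.load(f"pics/{n}0.npz"); C=cloud(im); c=im["color"].astype(int)
    hsv=cv2.cvtColor(im["color"],cv2.COLOR_RGB2HSV)
    grey=(hsv[...,1]<60)&(im["z_map"]>0)&(C[...,2]>4)&(C[...,2]<95)
    nl,lab,st,ce=cv2.connectedComponentsWithStats(grey.astype(np.uint8))
    for i in range(1,nl):
        if st[i,4]>120:
            P=C[lab==i]
            if abs(P[:,0]).max()>1500: continue
            d=P[:,:2]-np.median(P[:,:2],0); w,v=np.linalg.eigh(d.T@d)
            print(n,st[i],np.round(P.min(0)),np.round(P.max(0)),'med',np.round(np.median(P,0)),'dir',np.round(v[:,1],3), np.round(np.ptp(d@v[:,1])))
    red=((hsv[...,0]<8)|(hsv[...,0]>172))&(hsv[...,1]>150)&(C[...,2]>3)&(C[...,2]<95)
    nl,lab,st,ce=cv2.connectedComponentsWithStats(red.astype(np.uint8))
    for i in range(1,nl):
        if st[i,4]>40:
            P=C[lab==i]; print(n,'red',st[i],np.round(P.min(0)),np.round(P.max(0)))
E
```

```text
[[ 0.935 -0.     0.355]
 [-0.355 -0.001  0.935]
 [ 0.    -1.    -0.001]]
scene [ 156   42  119   52 2615] [-156.  465.    4.] [268. 772.  95.] med [116. 532.  54.] dir [-0.829 -0.559] 409.0
scene [ 252   54   56   53 1729] [248. 517.   4.] [383. 731.  95.] med [332. 560.  50.] dir [0.064 0.998] 218.0
scene [  19  130  106   62 2998] [-109. -115.    4.] [115. 106.  95.] med [ 52. -53.  13.] dir [0.594 0.805] 291.0
scene [414 134  20  26 242] [767. 493.   4.] [850. 618.  20.] med [808. 556.   6.] dir [-0.351  0.936] 125.0
scene [222 190  61  29 775] [467.  56.   4.] [620. 105.  37.] med [548.  74.  27.] dir [-0.991 -0.133] 153.0
scene [ 193  236   80   54 2459] [ 532. -157.    4.] [688. -22.  50.] med [613. -99.  14.] dir [-0.992  0.126] 163.0
scene [304 252  17  27 378] [751. -49.   4.] [784. -21.  69.] med [771. -41.  42.] dir [-0.937 -0.35 ] 33.0
scene [185 299  28  22 483] [ 605. -275.   24.] [ 659. -218.   36.] med [ 634. -249.   29.] dir [-0.726  0.687] 56.0
scene [   0  312   55   97 2246] [ 429. -615.    4.] [ 460. -448.   95.] med [ 443. -523.   50.] dir [-0.151  0.989] 170.0

[... 484 characters left out ...]
1 ] 219.0
side [216 196  55  24 610] [467.  56.   5.] [618.  96.  35.] med [539.  72.  25.] dir [-0.993 -0.118] 152.0
side [330 201  14  23 263] [746. -51.   4.] [778. -22.  69.] med [759. -42.  39.] dir [-0.882  0.472] 33.0
side [ 254  223   69   45 1728] [ 533. -157.    4.] [684. -24.  48.] med [609. -99.  13.] dir [-0.987 -0.163] 147.0
side [   0  236   80   76 4133] [ -79. -114.    4.] [111. 108.  95.] med [ 39. -63.  13.] dir [-0.734 -0.679] 273.0
side [309 270  31  27 647] [ 598. -286.    7.] [ 663. -217.   37.] med [ 629. -261.   28.] dir [0.321 0.947] 67.0
side red [255 120  25  14 168] [717. 482.   4.] [796. 577.  25.]
side red [190 179  25  13 177] [423. 210.   8.] [496. 240.  27.]
```

Run:
```python
from h import *
V=[];S=[]
for n,bv,bs in [("scene",(185,230,285,295),(215,183,290,225)),("side",(248,218,330,272),(210,190,277,224))]:
    im=np.load(f"pics/{n}0.npz"); C=cloud(im)
    hsv=cv2.cvtColor(im["color"],cv2.COLOR_RGB2HSV)
    g=(hsv[...,1]<70)&(C[...,2]>3)
    def box(b):
        m=np.zeros_like(g); m[b[1]:b[3],b[0]:b[2]]=1; return C[g&m]
    V.append(box(bv)); S.append(box(bs))
    P=V[-1]
    t=P[(abs(P[:,2]-30)<2)]; r=cv2.minAreaRect(t[:,:2].astype(np.float32)); print(n,'z30',len(t),np.round(r[0]),np.round(r[1]),r[2])
    t=P[P[:,2]>36]; r=cv2.minAreaRect(t[:,:2].astype(np.float32)); print('stop',len(t),np.round(r[0]),np.round(r[1]),r[2],t[:,2].max())
    # ramp: iterative plane fit
    q=P[(P[:,2]<17)&(P[:,1]>-95)&(P[:,1]<-30)]
    for k in range(8):
        A=np.c_[q[:,:2],np.ones(len(q))]; co=np.linalg.lstsq(A,q[:,2],rcond=None)[0]; e=abs(A@co-q[:,2]); q=q[e<max(1.5,2*e.std())] if k<7 else q
    print('ramp',len(q),co,'slope',np.hypot(*co[:2]),'yaw',np.degrees(np.arctan2(-co[0]*-1,-co[1])), 'xr',q[:,0].min(),q[:,0].max(),q[:,1].min(),q[:,1].max())
    Q=S[-1]
    r=cv2.minAreaRect(Q[:,:2].astype(np.float32)); print('shaft',np.round(r[0],1),np.round(r[1]),r[2],np.percentile(Q[:,2],98))
np.savez('pics/pc.npz',v0=V[0],v1=V[1],s0=S[0],s1=S[1])
```

```text
scene z30 308 [ 623. -133.] [153.  58.] 27.16547966003418
stop 111 [ 879. -412.] [ 23. 793.] 32.253517150878906 859.4906377862994
ramp 542 [  0.02550243  -0.19715084 -16.78629458] slope 0.19879343382212195 yaw 7.370561744535135 xr 530.7914279277783 680.3036806129172 -94.39467817050627 -30.2487423370884
shaft [ 834.2 -289.8] [ 142. 1037.] 38.297454833984375 34.18966764908714
side z30 218 [ 635. -168.] [149. 126.] 27.304412841796875
stop 75 [ 490. -503.] [941.  26.] 65.26252746582031 759.6730111082137
ramp 446 [  0.02345809  -0.2079899  -17.08402881] slope 0.20930858186054382 yaw 6.434897083562782 xr 532.6027870074404 675.8527407717772 -94.97496863748734 -30.787200742715527
shaft [ 383.9 -392.6] [1074.  143.] 71.51655578613281 32.43733273130037
```

Run:
```python
from h import *
D=np.load('pics/pc.npz')
for i in (0,1):
    P=D[f'v{i}'];P=P[P[:,2]<60]; Q=D[f's{i}'];Q=Q[Q[:,2]<60]
    y=np.radians(7); ux=np.array([np.cos(y),np.sin(y)]); uy=np.array([-ux[1],ux[0]])
    t=P[P[:,2]>35]; 
    print(i,'stop u',np.percentile(t[:,:2]@ux,[1,10,50,90,99]).round(1),'v',np.percentile(t[:,:2]@uy,[1,50,99]).round(1),t[:,2].max())
    u=P[:,:2]@ux; v=P[:,:2]@uy
    print(' all u',np.percentile(u,[0.2,1,99]),'v',np.percentile(v,[0.2,1,50,99,99.8]))
    # profile: mean z by v, for left/right thirds
    for lo,hi in ((u.min()+5,u.min()+45),(u.min()+85,u.min()+125)):
        m=(u>lo)&(u<hi)
        print('  ',[(int(b),round(float(np.median(P[m&(abs(v-b)<2),2])),1)) for b in range(-235,-90,4) if (m&(abs(v-b)<2)).sum()>2])
    # shaft: axis via top points z> 24
    s=Q[Q[:,2]>26]; d=s[:,:2]; c=d.mean(0); w,vv=np.linalg.eigh((d-c).T@(d-c)); a=vv[:,1]*np.sign(vv[0,1])
    print(' shaft c',c,'dir deg',np.degrees(np.arctan2(a[1],a[0])),'u',np.percentile(Q[:,:2]@ux,[0.5,99.5]),'v',np.percentile(Q[:,:2]@uy,[1,50,99]), Q[:,2].max())
    r=cv2.fitLine(d.astype(np.float32),cv2.DIST_HUBER,0,.01,.01).ravel();print(' fitline',np.degrees(np.arctan2(r[1],r[0])))
```

```text
0 stop u [657.5 658.7 662.9 665.4 666.2] v [-200.  -178.9 -153.9] 49.586303445170074
 all u [522.4663857  524.24340104 665.84174999] v [-222.62326982 -221.86972663 -171.48470517  -99.81704731  -95.82262639]
   [(-223, 20.4), (-219, 18.0), (-215, 29.3), (-211, 29.9), (-207, 29.5), (-203, 27.2), (-199, 22.1), (-195, 20.2), (-191, 15.9), (-187, 11.6), (-183, 7.7), (-179, 4.2), (-175, 6.9), (-171, 9.8), (-167, 13.7), (-163, 17.2), (-159, 16.8), (-155, 16.3), (-151, 15.2), (-147, 14.4), (-143, 13.5), (-139, 11.5), (-135, 10.9), (-131, 10.5), (-127, 9.2), (-123, 8.5), (-119, 6.5), (-115, 6.5), (-111, 6.0), (-107, 4.1), (-103, 4.0), (-99, 3.7)]
   [(-223, 21.4), (-219, 17.3), (-215, 29.3), (-211, 29.8), (-207, 29.9), (-203, 28.1), (-199, 24.9), (-195, 20.8), (-191, 16.7), (-187, 12.3), (-183, 9.4), (-179, 4.5), (-175, 5.8), (-171, 8.7), (-167, 13.2), (-163, 16.4), (-159, 17.2), (-155, 15.9), (-151, 15.9), (-147, 14.3), (-143, 13.6), (-139, 12.9), (-135, 11.0), (-131, 10.2), (-127, 10.0), (-123, 9.2), (-119, 7.0), (-115, 7.3), (-111, 5.9), (-107, 4.9), (-103, 4.5), (-99, 3.3)]
 shaft c [544.
[... 532 characters left out ...]
(-151, 13.8), (-147, 12.7), (-143, 12.0), (-139, 11.1), (-135, 10.1), (-131, 9.4), (-127, 8.4), (-123, 6.7), (-119, 6.1), (-115, 5.5), (-111, 4.6), (-107, 3.9), (-103, 3.5)]
   [(-223, 25.2), (-219, 16.5), (-215, 28.3), (-211, 29.1), (-207, 28.3), (-203, 28.0), (-179, 4.5), (-175, 6.1), (-171, 8.2), (-167, 13.0), (-163, 14.5), (-159, 15.6), (-155, 15.5), (-151, 14.0), (-147, 12.7), (-143, 12.3), (-139, 10.9), (-135, 10.4), (-131, 9.7), (-127, 8.0), (-123, 7.5), (-119, 6.3), (-115, 5.7), (-111, 4.7), (-107, 4.6), (-103, 4.3)]
 shaft c [540.47457069  77.44503293] dir deg 7.105888299969016 u [472.5181122  621.55972631] v [-3.29894556  4.08467756 22.95960216] 34.65354428482965
 fitline 6.9688225
```

```bash
cat >> h.py <<'E'
from scipy.spatial.transform import Rotation as R
Y=np.radians(7.0); UX=np.array([np.cos(Y),np.sin(Y),0]); UY=np.array([-np.sin(Y),np.cos(Y),0]); UZ=np.array([0,0,1.])
def goal(u,v,z,tilt=0.):
    """bench coords: u along groove, v across; tool z along u, tool x = -v"""
    from workcell import ctrl
    o=ctrl.get_obs(); R0=R.from_rotvec(o["orientation"]); p=o["ee_pos"]
    Rg=R.from_matrix(np.c_[-UY,-UZ,UX])
    t=u*UX+v*UY+z*UZ
    print('now uvz',np.round([p@UX,p@UY,p[2]],1),'t',round(o["t"],2),'F',np.round(o["ft_force"],1),'w',round(o["width"],1))
    print(' shift cm',np.round(R0.inv().apply(t-p)/10,2),'turn',np.round((R0.inv()*Rg).as_rotvec(),3))
E
python3 -c "
from h import *
goal(548,58,120)"
```

```text
now uvz [291.1 552.6 222.1] t 0.15 F [-0.2 -0.1 -0.2] w 87.5
 shift cm [ 45.78  10.25 -31.77] turn [1.000e-03 1.086e+00 1.000e-03]
```

```bash
python3 -m jog '[[1,[45.8,5,-31.8],[0,1.086,0]],[1,[45.8,5,-31.8],[0,1.086,0]],[1,[45.8,5,-31.8],[0,1.086,0]],[1,[45.8,5,-31.8],[0,1.086,0]],[1,[45.8,5,-31.8],[0,1.086,0]],[1,[45.8,5,-31.8],[0,1.086,0]],[1,[45.8,5,-31.8],[0,1.086,0]],[1,[45.8,5,-31.8],[0,1.086,0]]]'
python3 -c "
from h import *
goal(548,58,120)"
```

```text
t: 0.95
ee_pos: [447.8, 253.9, 186.8]
orientation: [-1.262, 1.122, -1.122]
ft_force: [1.0, 0.4, 0.2]
width: 87.8
now uvz [475.4 197.5 186.8] t 0.95 F [1.  0.4 0.2] w 87.8
 shift cm [13.91  6.68  7.32] turn [-0.    -0.005 -0.   ]
```

```bash
python3 -m jog '[[1,[0,0,0],[0,0,0]],[1,[0,0,0],[0,0,0]]]'
python3 -c "
from h import *
goal(548,58,120)"
```

```text
t: 1.15
ee_pos: [447.4, 254.8, 186.7]
orientation: [-1.264, 1.121, -1.121]
ft_force: [0.1, 1.4, -0.4]
width: 87.7
now uvz [475.1 198.3 186.7] t 1.15 F [ 0.1  1.4 -0.4] w 87.7
 shift cm [14.01  6.66  7.33] turn [ 0.001 -0.003  0.   ]
```

Little lag, so I'll go to the hover point and take another look.

```bash
python3 -m jog '[[1,[14,6.7,7.3],[0,-0.003,0]],[1,[14,6.7,7.3],[0,-0.003,0]],[1,[14,6.7,7.3],[0,-0.003,0]],[1,[14,6.7,7.3],[0,-0.003,0]],[1,[14,6.7,7.3],[0,-0.003,0]],[1,[14,6.7,7.3],[0,-0.003,0]]]'
python3 -c "
from h import *
from workcell import ctrl
goal(548,58,5)
for n in ('scene','side'):
    im=ctrl.get_image(n); cv2.imwrite(f'pics/{n}1.png',im['color'][:,:,::-1])"
```

```text
t: 1.75
ee_pos: [536.0, 127.0, 119.9]
orientation: [-1.266, 1.117, -1.115]
ft_force: [-0.2, -0.2, 0.5]
width: 88.0
now uvz [547.5  60.7 119.9] t 1.75 F [-0.2 -0.2  0.5] w 88.0
 shift cm [ 0.28 11.49  0.06] turn [ 0.001  0.004 -0.   ]
```

View pics/side1.png

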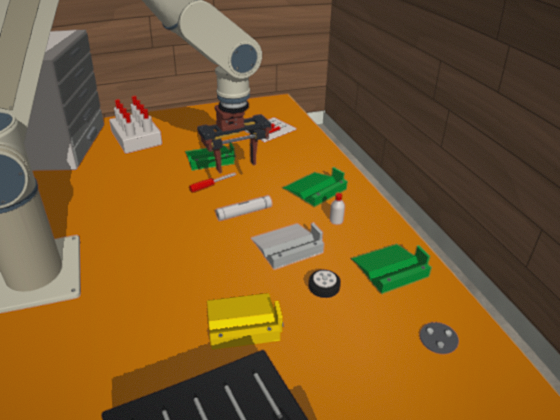

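The gripper hovers behind the shaft, with fingertips near (218,172) and (254,163), and its jaw line parallel to the shaft. I'll go down to 6 mm.

```bash
python3 -m jog '[[1,[0.2,4,0],[0,0.004,0]],[1,[0.2,8,0],[0,0.004,0]],[1,[0.2,10,0],[0,0.004,0]],[1,[0.2,11.4,0],[0,0.004,0]],[1,[0.2,11.4,0],[0,0.004,0]]]'
python3 -c "
from h import *
from workcell import ctrl
goal(548,40,6)
for n in ('scene','side'):
    im=ctrl.get_image(n); cv2.imwrite(f'pics/{n}2.png',cv2.resize(im['color'][130:290,150:370,::-1],None,fx=3,fy=3))"
```

```text
t: 2.35
ee_pos: [535.7, 124.6, 5.0]
orientation: [-1.266, 1.12, -1.118]
ft_force: [0.3, -0.4, -0.3]
width: 88.3
now uvz [546.9  58.4   5. ] t 2.35 F [ 0.3 -0.4 -0.3] w 88.3
 shift cm [ 1.84 -0.1   0.11] turn [0.002 0.    0.   ]
```

View pics/side2.png

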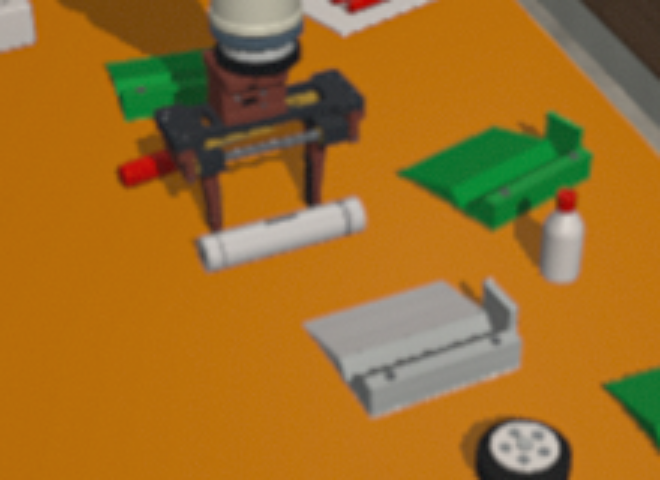

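View pics/scene2.png

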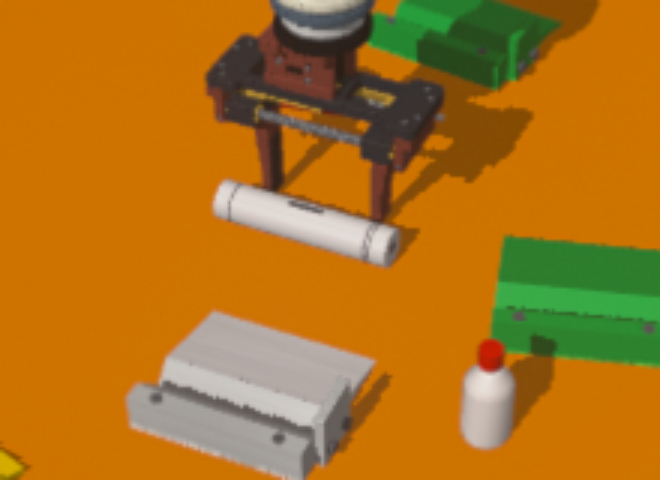

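Both fingers sit symmetrically behind the shaft. I'll tilt the tips forward to match the ramp slope, so contact stays at or below mid-height, and move up to the shaft.

```bash
python3 -m jog '[[1,[0.4,-0.1,0.1],[0,0,-0.11]],[1,[0.8,-0.1,0.1],[0,0,-0.22]],[1,[1.2,-0.1,0.1],[0,0,-0.22]],[1,[1.6,-0.1,0.1],[0,0,-0.22]],[1,[1.8,-0.1,0.1],[0,0,-0.22]],[1,[1.9,-0.1,0.1],[0,0,-0.22]]]'
cat > now.py <<'E'
from h import *
from workcell import ctrl
o=ctrl.get_obs();p=o["ee_pos"];M=R.from_rotvec(o["orientation"]).as_matrix()
print('uvz',np.round([p@UX,p@UY,p[2]],1),'F uvz',np.round([o["ft_force"]@UX,o["ft_force"]@UY,o["ft_force"][2]],1),'t',round(o['t'],2),'tilt',round(np.arcsin(M[2,0]),3))
for n,d in (('10mm -v',-UY),('10mm up',UZ),('10mm +u',UX)): print(n,np.round(M.T@d,3))
E
cat > look.py <<'E'
import sys
from h import *
from workcell import ctrl
k=sys.argv[1]
a=[ctrl.get_image(n)['color'][130:290,150:370,::-1] for n in ('scene','side')]
cv2.imwrite(f'pics/b{k}.png',cv2.resize(np.vstack(a),None,fx=1.8,fy=1.8,interpolation=cv2.INTER_CUBIC))
E
python3 now.py
```

```text
t: 3.05
ee_pos: [540.2, 104.0, 7.3]
orientation: [-1.411, 1.0, -1.282]
ft_force: [0.7, -0.0, 0.7]
width: 87.7
uvz [548.9  37.4   7.3] F uvz [ 0.7 -0.1  0.7] t 3.05 tilt 0.219
10mm -v [0.976 0.217 0.003]
10mm up [ 0.217 -0.976  0.   ]
10mm +u [-0.003 -0.     1.   ]
```

```bash
python3 -m jog '[[1,[0.25,0.2,0],[0,0,0]],[1,[0.55,0.3,0],[0,0,0]],[1,[0.9,0.39,0],[0,0,0]],[1,[1.3,0.48,0],[0,0,0]],[1,[1.7,0.57,0],[0,0,0]],[1,[2.1,0.66,0],[0,0,0]],[1,[2.5,0.75,0],[0,0,0]],[1,[2.9,0.84,0],[0,0,0]]]'
python3 now.py; python3 look.py 3
```

```text
t: 3.85
ee_pos: [543.8, 74.7, 5.1]
orientation: [-1.412, 0.998, -1.282]
ft_force: [0.0, -0.3, -0.5]
width: 87.2
uvz [548.8   7.9   5.1] F uvz [-0.  -0.3 -0.5] t 3.85 tilt 0.22
10mm -v [0.976 0.218 0.001]
10mm up [ 0.218 -0.976  0.   ]
10mm +u [-0.001 -0.     1.   ]
```

View pics/b3.png

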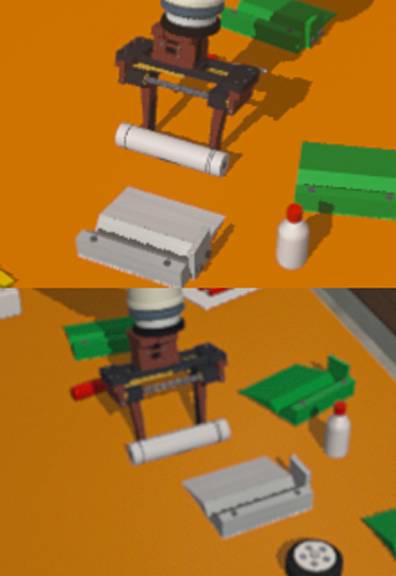

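The shaft is rolling ahead of both fingers and is still parallel to the groove. Continuing at 40 mm/s.

```bash
python3 -m jog '[[1,[0.39,0.087,0],[0,0,0]],[1,[0.78,0.174,0],[0,0,0]],[1,[1.17,0.26,0],[0,0,0]],[1,[1.56,0.347,0],[0,0,0]],[1,[1.95,0.434,0],[0,0,0]],[1,[2.34,0.52,0],[0,0,0]],[1,[2.73,0.607,0],[0,0,0]],[1,[3.12,0.694,0],[0,0,0]]]'
python3 -m jog '[[1,[0.35,0.078,0],[0,0,0]],[1,[0.7,0.156,0],[0,0,0]],[1,[1.0,0.223,0],[0,0,0]],[1,[1.3,0.29,0],[0,0,0]],[1,[1.6,0.356,0],[0,0,0]],[1,[1.9,0.423,0],[0,0,0]],[1,[2.2,0.49,0],[0,0,0]],[1,[2.5,0.557,0],[0,0,0]]]'
python3 now.py; python3 look.py 4
```

```text
t: 4.75
ee_pos: [547.6, 42.9, 5.1]
orientation: [-1.413, 0.998, -1.282]
ft_force: [-0.4, -0.3, 0.7]
width: 87.5
t: 5.55
ee_pos: [550.7, 17.7, 5.1]
orientation: [-1.413, 0.998, -1.282]
ft_force: [0.7, 1.2, 0.4]
width: 88.0
uvz [548.8 -49.6   5.1] F uvz [0.9 1.1 0.4] t 5.55 tilt 0.22
10mm -v [0.976 0.218 0.001]
10mm up [ 0.218 -0.976 -0.   ]
10mm +u [-0.001 -0.     1.   ]
```

View pics/b4.png

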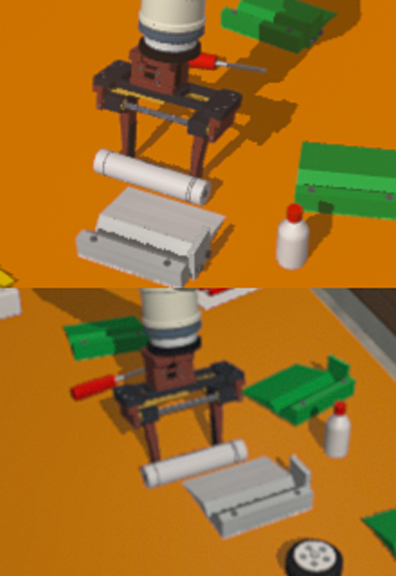

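```bash
python3 -m jog '[[1,[0.3,0.067,0],[0,0,0]],[1,[0.6,0.134,0],[0,0,0]],[1,[0.9,0.2,0],[0,0,0]],[1,[1.2,0.267,0],[0,0,0]],[1,[1.5,0.334,0],[0,0,0]],[1,[1.8,0.4,0],[0,0,0]],[1,[2.0,0.445,0],[0,0,0]],[1,[2.2,0.49,0],[0,0,0]]]'
python3 -m jog '[[1,[0.25,0,0],[0,0,0]],[1,[0.5,0,0],[0,0,0]],[1,[0.75,0,0],[0,0,0]],[1,[1.0,0,0],[0,0,0]],[1,[1.25,0,0],[0,0,0]],[1,[1.5,0,0],[0,0,0]],[1,[1.75,0,0],[0,0,0]],[1,[2.0,0,0],[0,0,0]]]'
python3 now.py; python3 look.py 5
```

```text
t: 6.45
ee_pos: [553.5, -4.6, 5.2]
orientation: [-1.412, 0.998, -1.282]
ft_force: [-0.9, 2.7, 0.7]
width: 87.4
t: 7.25
ee_pos: [555.8, -24.1, 9.5]
orientation: [-1.413, 0.998, -1.282]
ft_force: [-1.0, 2.2, 0.2]
width: 88.2
uvz [548.7 -91.6   9.5] F uvz [-0.7  2.3  0.2] t 7.25 tilt 0.22
10mm -v [0.976 0.218 0.001]
10mm up [ 0.218 -0.976 -0.   ]
10mm +u [-0.001 -0.     1.   ]
```

View pics/b5.png

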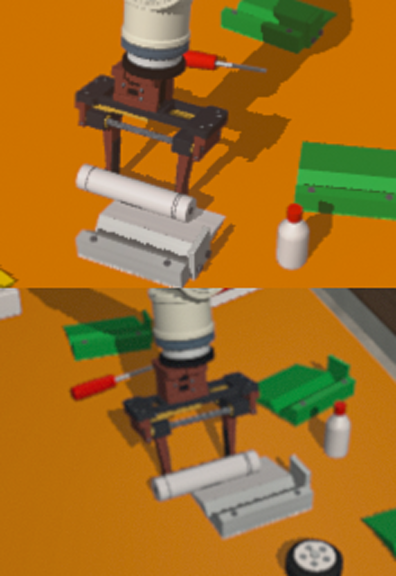

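The shaft is now on the ramp, straight and held by about 2 N of push. Continuing up.

```bash
python3 -m jog '[[1,[0.25,0,0],[0,0,0]],[1,[0.5,0,0],[0,0,0]],[1,[0.75,0,0],[0,0,0]],[1,[1.0,0,0],[0,0,0]],[1,[1.25,0,0],[0,0,0]],[1,[1.5,0,0],[0,0,0]],[1,[1.75,0,0],[0,0,0]],[1,[2.0,0,0],[0,0,0]]]'
python3 -m jog '[[1,[0.2,0,0],[0,0,0]],[1,[0.4,0,0],[0,0,0]],[1,[0.6,0,0],[0,0,0]],[1,[0.8,0,0],[0,0,0]],[1,[1.0,0,0],[0,0,0]],[1,[1.2,0,0],[0,0,0]],[1,[1.4,0,0],[0,0,0]],[1,[1.6,0,0],[0,0,0]]]'
python3 now.py; python3 look.py 6
```

```text
t: 8.15
ee_pos: [558.2, -43.5, 14.0]
orientation: [-1.412, 0.998, -1.282]
ft_force: [0.0, 3.2, 0.1]
width: 87.5
t: 8.95
ee_pos: [560.1, -58.9, 17.4]
orientation: [-1.412, 0.998, -1.282]
ft_force: [0.0, 3.0, 1.1]
width: 87.7
uvz [ 548.7 -126.7   17.4] F uvz [0.4 3.  1.1] t 8.95 tilt 0.22
10mm -v [0.976 0.218 0.001]
10mm up [ 0.218 -0.976  0.   ]
10mm +u [-0.001 -0.     1.   ]
```

View pics/b6.png

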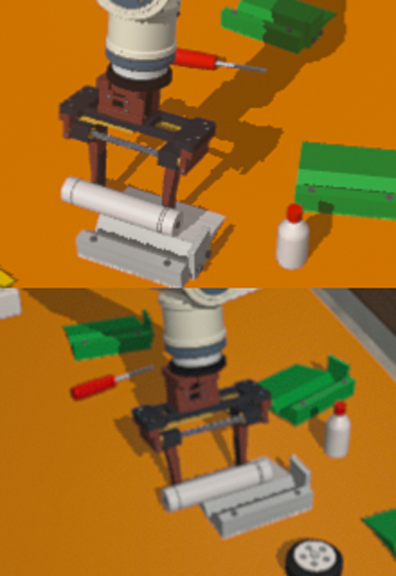

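```bash
python3 -m jog '[[1,[0.15,0,0],[0,0,0]],[1,[0.3,0,0],[0,0,0]],[1,[0.45,0,0],[0,0,0]],[1,[0.6,0,0],[0,0,0]],[1,[0.75,0,0],[0,0,0]],[1,[0.9,0,0],[0,0,0]],[1,[1.05,0,0],[0,0,0]],[1,[1.2,0,0],[0,0,0]]]'
python3 now.py; python3 look.py 7
```

```text
t: 9.85
ee_pos: [561.4, -70.7, 20.0]
orientation: [-1.413, 0.998, -1.282]
ft_force: [0.5, -0.9, -0.7]
width: 87.9
uvz [ 548.6 -138.6   20. ] F uvz [ 0.4 -1.  -0.7] t 9.85 tilt 0.22
10mm -v [0.976 0.218 0.001]
10mm up [ 0.218 -0.976 -0.   ]
10mm +u [-0.001 -0.     1.   ]
```

View pics/b7.png

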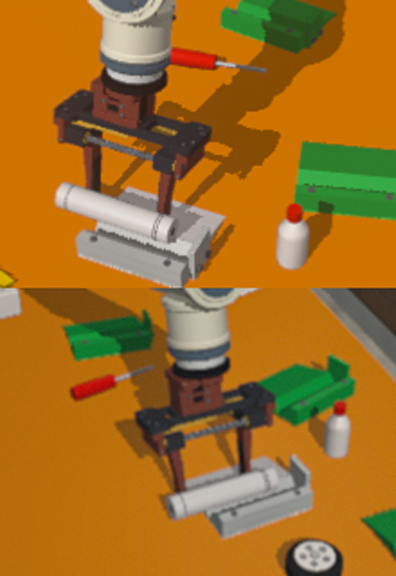

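The push force has gone to zero and a gap is opening between fingers and shaft, so it seems to have gone over the crest. Holding briefly, then measuring.

```bash
python3 -m jog '[[1,[-0.2,0,0],[0,0,0]],[1,[-0.4,0,0],[0,0,0]],[1,[-0.6,0,0],[0,0,0]],[1,[-0.8,0,0],[0,0,0]]]' | head -1
cat > shaft.py <<'E'
from h import *
from workcell import ctrl
for n in ('scene','side'):
    im=ctrl.get_image(n);C=cloud(im);hsv=cv2.cvtColor(im['color'],cv2.COLOR_RGB2HSV)
    U=C@UX;V=C@UY
    g=(hsv[...,1]<80)&(C[...,2]>34)&(C[...,2]<48)&(U>440)&(U<648)&(V>-205)&(V<-130)
    nl,lab,st,ce=cv2.connectedComponentsWithStats(g.astype(np.uint8)); i=1+np.argmax(st[1:,4]); m=lab==i
    r=cv2.fitLine(np.c_[U[m],V[m]].astype(np.float32),cv2.DIST_HUBER,0,.01,.01).ravel()
    # all upper surface
    print(n,m.sum(),'u',np.percentile(U[m],[.5,99.5]).round(1),'v',np.percentile(V[m],[2,50,98]).round(1),'ztop',np.percentile(C[m][:,2],[90,99]).round(1),'ang',np.degrees(np.arctan2(r[1],r[0])).round(2))
    s=(hsv[...,1]<80)&(C[...,2]>43.5)&(C[...,2]<55)&(U>640)&(U<680)&(V>-205)&(V<-130)
    print('  stop top u',np.percentile(U[s],[2,50,98]).round(1) if s.sum()>5 else None)
E
python3 shaft.py; python3 look.py 8; python3 now.py
```

```text
t: 10.35
scene 647 u [474.2 623. ] v [-194.  -183.1 -168.4] ztop [42.3 44.4] ang 0.8
  stop top u [657.2 662.1 666. ]
side 441 u [472.7 622.2] v [-193.1 -183.3 -170.1] ztop [41.  42.5] ang 0.89
  stop top u [657.9 661.6 665.2]
uvz [ 548.7 -130.3   18.2] F uvz [-0.8  0.4  0.7] t 10.55 tilt 0.22
10mm -v [0.976 0.218 0.001]
10mm up [ 0.218 -0.976 -0.   ]
10mm +u [-0.001 -0.     1.   ]
```

View pics/b8.png

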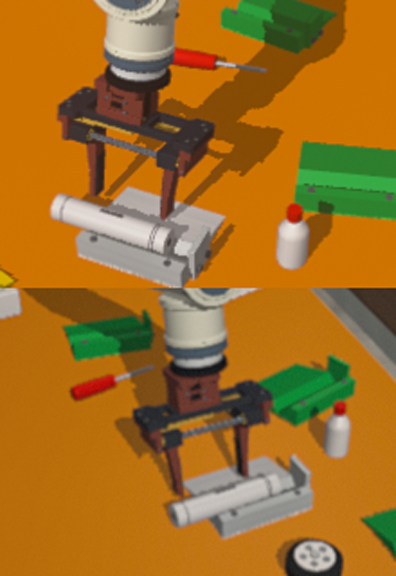

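It is seated: the top is at 41–42 mm and the axis lies over the groove. The ends are at u≈473 and 622.5, and the stop face is at u≈657. Next I'll raise the arm, shut the gripper and move round to the free end.

```bash
python3 -m jog '[[1,[0.2,-4,0],[0,0,0]],[1,[1,-8,0],[0,0,0.11]],[0,[2,-10.2,0],[0,0,0.22]],[0,[2,-10.2,0],[0,0,0.22]]]'
cat > g2.py <<'E'
import sys
from h import *
goal(*map(float,sys.argv[1:4]))
E
python3 g2.py 430 -179 110; python3 g2.py 430 -179 9
```

```text
t: 10.95
ee_pos: [563.5, -62.2, 126.3]
orientation: [-1.256, 1.116, -1.125]
ft_force: [0.1, -0.7, -0.3]
width: 75.2
now uvz [ 551.7 -130.4  126.3] t 10.95 F [ 0.1 -0.7 -0.3] w 75.2
 shift cm [  4.91   1.52 -12.17] turn [-0.008 -0.004 -0.   ]
now uvz [ 551.7 -130.4  126.3] t 10.95 F [ 0.1 -0.7 -0.3] w 75.2
 shift cm [  4.91  11.62 -12.25] turn [-0.008 -0.004 -0.   ]
```

```bash
python3 -m jog '[[0,[1.7,0.5,-4],[-0.008,-0.004,0]],[0,[3.3,1,-8],[-0.008,-0.004,0]],[0,[4.9,1.5,-12.2],[-0.008,-0.004,0]],[0,[4.9,1.5,-12.2],[-0.008,-0.004,0]],[0,[4.9,1.5,-12.2],[-0.008,-0.004,0]],[0,[4.9,1.5,-12.2],[-0.008,-0.004,0]],[0,[4.9,1.5,-12.2],[-0.008,-0.004,0]],[0,[4.9,1.5,-12.2],[-0.008,-0.004,0]]]'
python3 g2.py 430 -179 9;python3 look.py 9
```

```text
t: 11.75
ee_pos: [445.9, -122.9, 107.1]
orientation: [-1.272, 1.121, -1.113]
ft_force: [-0.0, 0.3, 0.3]
width: 11.1
now uvz [ 427.6 -176.3  107.1] t 11.75 F [-0.   0.3  0.3] w 11.1
 shift cm [0.26 9.81 0.32] turn [0.008 0.004 0.   ]
```

View pics/b9.png

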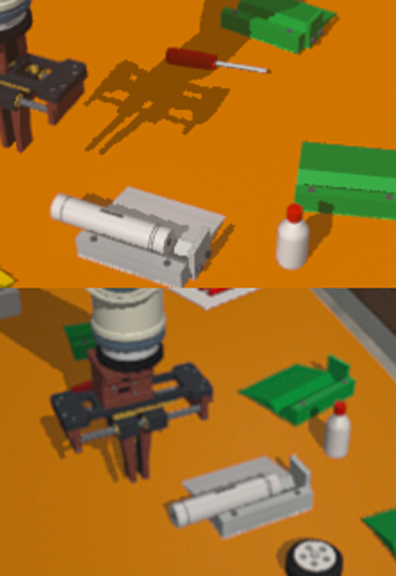

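The shaft is still in the groove and the fingers are nearly shut, clear of its free end. Going down beside that end.

```bash
python3 -m jog '[[0,[0.2,3.5,0.2],[0.008,0.004,0]],[0,[0.2,7,0.2],[0.008,0.004,0]],[0,[0.2,8.8,0.2],[0.008,0.004,0]],[0,[0.2,9.7,0.2],[0.008,0.004,0]],[0,[0.2,9.7,0.2],[0.008,0.004,0]]]'
python3 g2.py 445 -179 10;python3 look.py 10
```

```text
t: 12.35
ee_pos: [446.0, -124.8, 9.3]
orientation: [-1.265, 1.121, -1.118]
ft_force: [-0.1, -0.1, -0.1]
width: 0.5
now uvz [ 427.5 -178.3    9.3] t 12.35 F [-0.1 -0.1 -0.1] w 0.5
 shift cm [ 0.07 -0.07  1.75] turn [ 0.002 -0.001 -0.001]
```

View pics/b10.png

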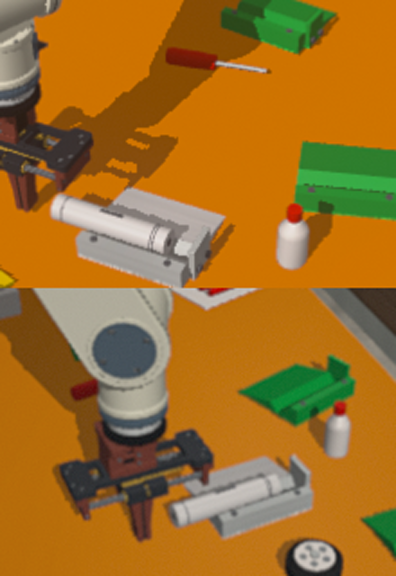

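```bash
python3 -m jog '[[0,[0,0,0.6],[0,0,0]],[0,[0,0,1.2],[0,0,0]],[0,[0,0,1.7],[0,0,0]],[0,[0,0,2.1],[0,0,0]],[0,[0,0,2.4],[0,0,0]],[0,[0,0,2.7],[0,0,0]],[0,[0,0,2.9],[0,0,0]],[0,[0,0,3.1],[0,0,0]]]'
python3 now.py
python3 -m jog '[[0,[0,0,0.2],[0,0,0]],[0,[0,0,0.4],[0,0,0]],[0,[0,0,0.6],[0,0,0]],[0,[0,0,0.8],[0,0,0]],[0,[0,0,1.0],[0,0,0]],[0,[0,0,1.2],[0,0,0]],[0,[0,0,1.4],[0,0,0]],[0,[0,0,1.6],[0,0,0]]]'
python3 now.py;python3 shaft.py; python3 look.py 11
```

```text
t: 13.25
ee_pos: [477.2, -121.3, 10.1]
orientation: [-1.264, 1.12, -1.119]
ft_force: [-0.1, 0.5, 0.5]
width: 0.4
uvz [ 458.9 -178.6   10.1] F uvz [-0.   0.5  0.5] t 13.25 tilt -0.0
10mm -v [ 1.    -0.     0.001]
10mm up [-0. -1. -0.]
10mm +u [-0.001 -0.     1.   ]
t: 14.05
ee_pos: [493.2, -119.4, 10.1]
orientation: [-1.264, 1.12, -1.119]
ft_force: [-1.2, -0.1, 0.2]
width: 0.4
uvz [ 475.  -178.6   10.1] F uvz [-1.2  0.1  0.2] t 14.05 tilt -0.0
10mm -v [ 1.    -0.     0.001]
10mm up [-0. -1. -0.]
10mm +u [-0.001 -0.     1.   ]
scene 647 u [483.6 634.4] v [-193.4 -182.9 -167.9] ztop [42.3 44.1] ang 1.14
  stop top u [657.6 661.7 666.2]
side 428 u [483.7 634.1] v [-193.3 -183.9 -168.7] ztop [41.1 42.7] ang 1.72
  stop top u [656.1 660.7 665.4]
```

View pics/b11.png

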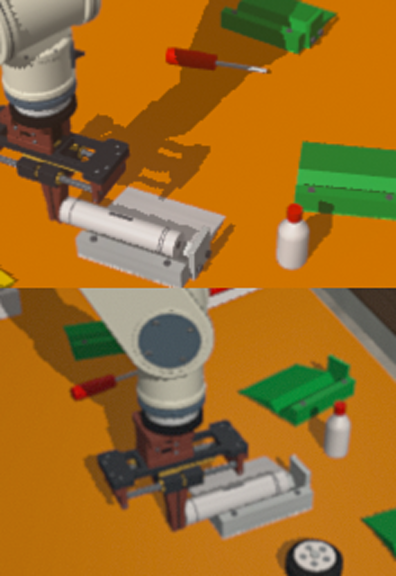

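The shaft moved about 11 mm and slides cleanly at about 1 N, leaving roughly 23 mm. I'll push most of that, then creep.

```bash
python3 -m jog '[[0,[0,0,0.22],[0,0,0]],[0,[0,0,0.45],[0,0,0]],[0,[0,0,0.67],[0,0,0]],[0,[0,0,0.9],[0,0,0]],[0,[0,0,1.12],[0,0,0]],[0,[0,0,1.35],[0,0,0]],[0,[0,0,1.57],[0,0,0]],[0,[0,0,1.8],[0,0,0]]]' >/dev/null
python3 now.py|head -1
python3 -m jog '[[0,[0,0,0.07],[0,0,0]],[0,[0,0,0.14],[0,0,0]],[0,[0,0,0.21],[0,0,0]],[0,[0,0,0.28],[0,0,0]]]' >/dev/null
python3 now.py|head -1
python3 shaft.py
```

```text
uvz [ 493.  -178.6   10.1] F uvz [-2.1  0.4  1.6] t 15.05 tilt -0.0
uvz [ 495.6 -178.7   10.2] F uvz [-3.   0.4  1.1] t 15.45 tilt -0.0
scene 628 u [504.6 647. ] v [-193.1 -182.8 -168.2] ztop [42.4 44.2] ang 1.22
  stop top u [657.3 661.6 665.8]
side 399 u [504.8 646.8] v [-192.7 -183.6 -169.7] ztop [40.9 42.6] ang 1.36
  stop top u [656.6 660.2 665.6]
```

```bash
for i in 1; do python3 -m jog '[[0,[0,0,0.05],[0,0,0]],[0,[0,0,0.1],[0,0,0]]]' >/dev/null; python3 now.py|head -1; done
python3 -m jog '[[0,[0,0,0.04],[0,0,0]],[0,[0,0,0.08],[0,0,0]]]' >/dev/null; python3 now.py|head -1
```

```text
uvz [ 496.6 -178.6   10.1] F uvz [-2.5 -0.3  1.9] t 15.75 tilt -0.0
uvz [ 497.5 -178.7   10.1] F uvz [-2.   1.4  1.6] t 15.95 tilt -0.0
```

```bash
python3 -m jog '[[0,[0,0,0.04],[0,0,0]],[0,[0,0,0.05],[0,0,0]]]' >/dev/null; python3 now.py|head -1
```

```text
uvz [ 497.9 -178.7   10.1] F uvz [-3.5  0.2  2. ] t 16.15 tilt -0.0
```

Still only sliding friction, so I'll creep on in small steps until the force rises.

```bash
python3 -m jog '[[0,[0,0,0.03],[0,0,0]],[0,[0,0,0.05],[0,0,0]]]' >/dev/null; python3 now.py|head -1
```

```text
uvz [ 498.  -178.6   10.1] F uvz [-5.4  0.2  1.6] t 16.35 tilt -0.0
```

```bash
python3 -m jog '[[0,[0,0,0.03],[0,0,0]],[0,[0,0,0.05],[0,0,0]]]' >/dev/null; python3 now.py|head -1; python3 shaft.py; python3 look.py 12
```

```text
uvz [ 498.  -178.5   10.1] F uvz [-7.1 -1.   4. ] t 16.55 tilt -0.0
scene 605 u [506.9 647. ] v [-191.9 -182.7 -167.2] ztop [42.3 44.5] ang 0.78
  stop top u [657.  662.1 666. ]
side 397 u [506.5 647.4] v [-193.3 -183.8 -169.7] ztop [41.1 42.9] ang 1.84
  stop top u [656.9 661.6 665. ]
```

View pics/b12.png

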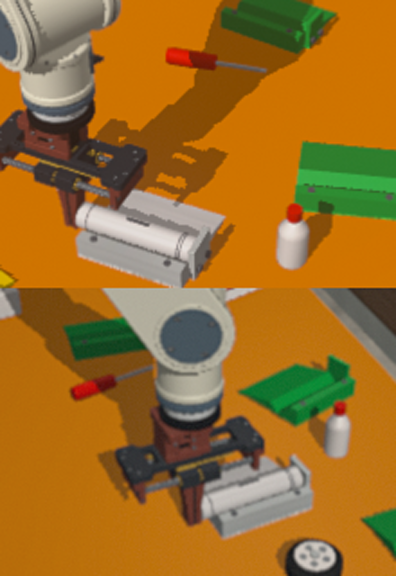

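The tool has stalled at u=498 while the force climbs from 3 to 5 to 7 N. The free end is at 506.7, and adding 150 gives 656.7, the stop face. Both pictures show the shaft against the stop. Backing off and lifting clear.

```bash
python3 -m jog '[[0,[0,0,-0.1],[0,0,0]],[0,[0,0,-0.3],[0,0,0]],[0,[0,0,-0.8],[0,0,0]],[0,[0,0,-2],[0,0,0]],[0,[0,0,-4],[0,0,0]],[0,[0,-3,-6],[0,0,0]],[0,[0,-8,-8],[0,0,0]],[0,[0,-12,-9],[0,0,0]]]'
python3 -m jog '[[0,[0,0,0],[0,0,0]],[0,[0,0,0],[0,0,0]],[0,[0,0,0],[0,0,0]]]'; python3 shaft.py; python3 look.py 13
python3 - <<'E'
from h import *
from workcell import ctrl
for n in ('scene','side'):
    im=ctrl.get_image(n);C=cloud(im);U=C@UX;V=C@UY
    # stop-gap: heights along shaft crown near the stop
    print(n,[(u,round(float(np.max(C[...,2][(abs(U-u)<1)&(abs(V+181)<5)&(C[...,2]<60)],initial=0)),1)) for u in range(640,668,2)])
    cv2.imwrite(f'pics/{n}z.png',cv2.resize(im['color'][210:300,180:340,::-1],None,fx=5,fy=5,interpolation=cv2.INTER_CUBIC))
E
```

```text
t: 17.55
ee_pos: [424.8, -127.1, 130.6]
orientation: [-1.265, 1.122, -1.118]
ft_force: [1.3, -0.8, -0.5]
width: 0.4
t: 17.85
ee_pos: [427.1, -127.2, 129.3]
orientation: [-1.264, 1.121, -1.119]
ft_force: [0.2, 0.2, -0.8]
width: 0.7
scene 600 u [507.8 647.3] v [-192.9 -182.4 -167.4] ztop [42.4 44.4] ang 1.31
  stop top u [657.  661.9 665.9]
side 402 u [507.4 646.3] v [-193.  -182.8 -168.9] ztop [41.2 42.4] ang 1.29
  stop top u [656.9 662.  665.5]
scene [(640, 40.4), (642, 40.6), (644, 41.4), (646, 42.3), (648, 43.0), (650, 41.3), (652, 41.5), (654, 42.0), (656, 0.0), (658, 45.9), (660, 46.0), (662, 47.0), (664, 47.1), (666, 44.7)]
side [(640, 41.2), (642, 38.2), (644, 39.6), (646, 41.7), (648, 42.4), (650, 41.1), (652, 41.4), (654, 39.2), (656, 41.5), (658, 47.6), (660, 44.3), (662, 43.6), (664, 42.8), (666, 0.0)]
```

View pics/b13.png

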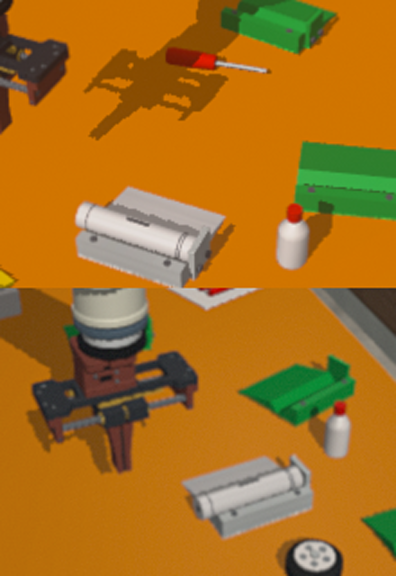

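View pics/scenez.png

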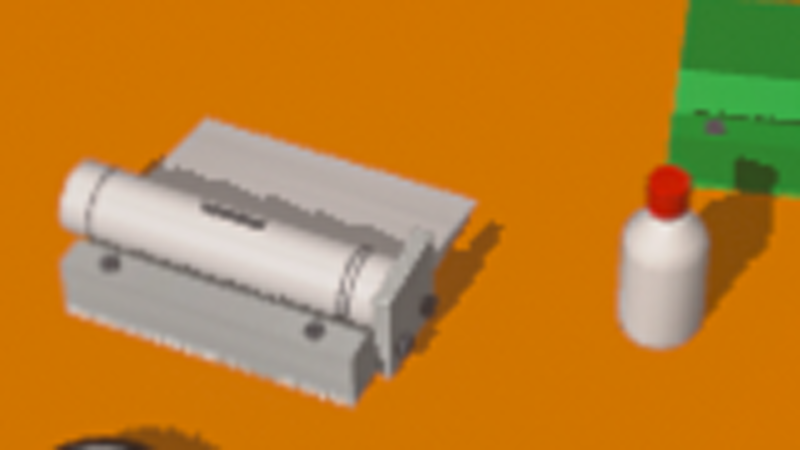

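View pics/sidez.png

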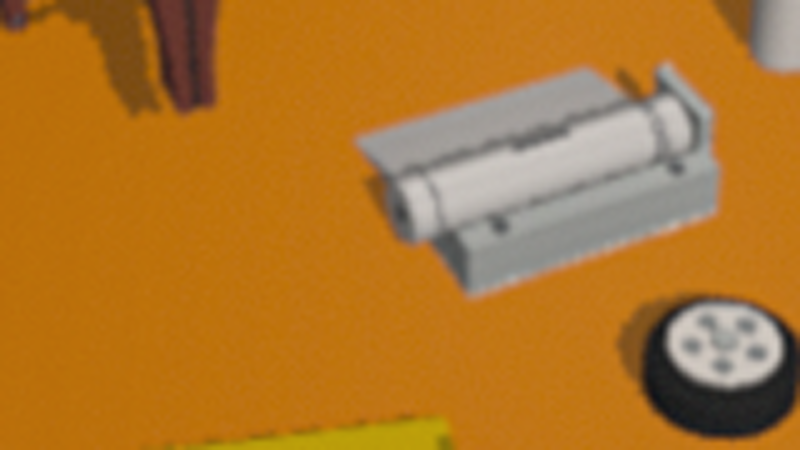

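Both close-ups show the shaft seated in the groove against the stop with no visible gap. The bottle and wheel have not moved, and the arm is clear. Handing in.

```bash
python3 -c "
from workcell import ctrl
print(ctrl.close_job())"
```

```text
the job is handed in; nothing more can be done
None
```

The shaft is in the groove of the steel V-block with its end against the stop, and I handed the job in at about 18 s of the 58 s allowed.

- **Rolling:** I pushed the shaft with both open fingertips, tilted to match the ramp so that contact stayed at or below mid-height. It went up the ramp and over the crest with about 3 N of push and dropped into the groove.
- **Sliding:** I then pushed its free end about 34 mm along the groove with the closed fingers. At the stop the tool stalled and the force rose from about 3 N to 7 N. I backed off straight along the groove and then lifted.

**Last checks, with the arm withdrawn:**
- **Shaft against stop:** the top of the shaft is at 41–42 mm, which is the seated height. Its free end is at 507.5 mm along the groove, so the other end should be at 657.5 mm; the stop face measures 657 mm.
- **Surroundings:** the wheel, oil bottle and screwdriver look untouched in the pictures, and the robot is touching nothing.
- **Disagreement:** the automatic end reading of about 647 mm at the stop end came from the measuring window's own edge. The close-ups and the height readings along the shaft show no gap at the stop.

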